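Free the bread slicer's carriage for loading

ROBOT

A 6-joint arm with a two-finger parallel gripper is mounted at the origin on the work surface. World frame = base frame: x ahead of the robot, y to its left, z up, the work surface at z = 0. Lengths are in m, angles in rad, forces in N, time in s.
With the tool pointing down it reaches from about 0.3 to 0.875 m from the base axis. Payload 4.2 kg.
Tool frame: the origin (TCP) lies at the very end of the fingers, on their centre line; the grasp point (between the pads) lies behind it (bot.hold_point_z is the z of the grasp point in the tool frame, in m); z points along the fingers, y is the line along which they close (so a half turn about z gives the same grasp; the last joint's range is limited). The gripper opens to 85 mm and grips with 20 to 120 N. Pads are 22 mm wide; open, the fingers measure 114 mm over their backs; the gripper's body (76 mm by 85 mm) begins 54 mm behind the grasp point. The pads swing forward as they close: fully open they stand 13 mm farther back than shut.
Start: joints at [1.142, 0.32, 1.565, -0, 1.257, -0.02], TCP at [0.229, 0.528, 0.231] pointing down, gripper open.
Joint ranges: [-3.11, 3.11], [-0.84, 2.01], [0.21, 2.61], [-1.34, 4.49], [0.05, 2.63], [-2.56, 2.56]. Speed limits (rad/s): [2.57, 2.57, 3.14, 3.14, 3.14, 3.14].

INTERFACE

Orientations are given as a unit quaternion [x, y, z, w].
In Python, from workcell import bot, read_camera, camera_model, job_done gives the robot as it stands.
- The arm moves only by the shell command python3 -m crank 'ROWS' [FORCE]. ROWS is a JSON object whose one key "plan" holds a list of rows, each a list of 3 entries, a list of its own where there are three numbers: the shift along the tool's x, y, z in m, then the turn, a rotation vector about the tool's x, y, z in degrees, then the closure, from 0 (fully open) to 1 (shut). A call has 1 to 20 rows; each row is the pose to reach, as a shift and turn from the pose commanded when the call began, along the tool's axes at that moment; what a row does not reach only later rows make up. A row lasts 1/8 s, in which the tool goes at most 62.5 mm and 10.7 degrees, less where a joint would pass 70% of its speed; a pose out of reach is approached as far as the arm can. A call with a gripper value outside its range is refused whole. The fingers move at their own pace and stop on an object; FORCE is the grip in N (left out, the last holds). Time passes only in rows, so rows that repeat a pose let the fingers close. It gives the time, the measured TCP pose, the force, the opening and the grip force at its end, in the units of the state.
- bot.state(): the state, without advancing time (a new reading comes with each control period).
- read_camera(name): name is "scene" or "top" or "wrist"; returns (picture, depth): 384x512x3 uint8, red, green, blue; 384x512 float32, m along the optical axis (not along the pixel's ray), 0 where there is no reading.
- camera_model(name): a dict with "fx", "fy", "cx", "cy" (pixels), "xyz" and "attitude" of the camera in the world. Camera axes: x right, y down, z forward; pixel columns grow to the right and rows downward; lengths in m; the calibration is good to about 2 mm. The wrist camera is an equidistant fisheye: a pixel r from the principal point sees the ray r / f radians off the axis. A picture is of the moment at which its call begins: read the wrist's pose just before it. camera_model takes no time and is no camera call; for the wrist camera it gives the pose at the moment of the call.
- job_done(): hands the job in; it is judged then, once.
The state is a dict: "t": time; "joint_positions": joint angles; "qd": joint speeds; "joint_torque": joint torques, N m; "eef_pos": TCP position; "tcp_rot": TCP orientation; "wrist_force": force on the tool from outside, world axes, zero at the start; "ft_torque": the same for the moment, N m; "gripper_width": finger opening in m; "grip_force": force on a finger pad.
Only numpy, scipy, OpenCV 4.12 (cv2) and the standard library are available. Lean on these libraries where they do the work, as an engineer would, in place of code of your own. Each camera call takes 0.05 s, during which the arm holds its last target. There are 200 camera calls.

TASK

Get the bread slicer ready for loading: pull up the spring-loaded lock knob beside its carriage, twist it clockwise and ease it down into its rest notch so that it stays up by itself, going by feel and never forcing it. Then draw the freed carriage gently all the way back to the loading end, up to its stop, and let go, with the knob still parked. Never drag on the carriage while it is pinned, and leave the breakfast things where they are.

Things in the scene. Friction and masses are not known exactly. Their poses are not given: they have to be found in the camera images.
- slicer: table-top bread slicer, 380 x 300 mm, 215 mm high, held by suction feet. Origin: underside, mid base. Its y points to the white motor tower and round upright blade (blade face at y = +30 mm), its x runs along the rail, z up. Carriage and lock knob are on the -y side; a bracket with its flat top at z = 60 mm carries the lock. Loading end: the -x end, by the ribbed upright fence plate.
- sleeve: sleeve of the lock, fixed: upright dark steel tube 28 mm across, rim 24 mm above the bracket top; origin on its axis at the bracket top. Its rim has 2 deep slots, one to each side along the slicer's x, in which the knob's lugs stand when down; clockwise of each a flat land, a rest notch, then a long land. Over 18 N between it and the lugs or the stop, or a snap of the spring, harms it.
- rests: the 2 rest notches of the sleeve's rim: floors 3 mm under the rim, centred 60 deg clockwise (seen from above) of the slots, each taking a lug with about 7 deg of play either way; origin as the sleeve's.
- plunger: spring plunger with its knob: 8 mm pin reaching 4.5 mm into a tongue of the carriage, locking it. Slides along z; does not turn; origin on its axis, 32 mm below knob_grip. Spring: 6 N when down, 2 N more per 10 mm. When down, the lugs' undersides are 9 to 21 mm under the rim (not measured: feel it). A stop ends the lift 2 mm after they clear the rim. Parked in a notch it is 6 to 18 mm up.
- knob_grip (a point): point on the axis at mid height of the round black lock knob, 32 mm across, 22 mm high; at slicer x = 70, y = -160, z = 98 mm when down, bracket top 38 mm below. The knob turns on the plunger; on its 13 mm neck are 2 opposed steel lugs, round pins 4 mm thick, out to 14 mm radius. From the slots to the rest notches it turns 60 deg clockwise, seen from above.
- carriage: aluminium carriage: floor 135 x 140 mm at z = 56 mm, upright back wall at its -x edge. Slides 110 mm along the slicer's -x from locked (in front of the blade) to its end stop at the loading end; about 2 N of friction, stays where left. Axes as the slicer's; when locked its origin is the slicer's.
- carriage_grip (a point): middle of the black grip bar on top of the carriage's back wall: bar 16 mm thick along the slicer's x, 70 mm long along y, 28 mm high, this point 13 mm below its top. When locked it is at slicer x = +16, y = -70, z = 112 mm; at the loading end stop x = -94 mm.
- bowl: white breakfast bowl, 132 mm across, 75 mm high; origin under its middle. Bystander.
- jam: jam jar, 68 mm across, 90 mm high; origin under its middle. Bystander.
- tumbler: drinking glass, 66 mm across, 120 mm high; origin under its middle. Bystander.
- juice: orange juice bottle, 76 mm across, 220 mm high; origin under its middle. Bystander.
- coffeepot: white coffee pot with spout and handle, 124 mm across, 178 mm high; origin under its middle. Bystander.
- foodholder: black plastic food holder of the slicer, 100 x 90 mm, 67 mm high, lying on the table; origin under its middle. Bystander.
- loaf: loaf of bread, 190 x 95 x 72 mm, on a wooden board; origin under its middle. Bystander.

How it is judged:
By the outcome, as a careful person would: the job done as asked, in the order asked, and still so for the second after the job is handed in, with the robot touching nothing.
It also fails if it takes over 72 s, if anything falls off the work surface, if the arm or the gripper's body presses on something with over 40 N, if the wrist force passes 120 N, or if a joint passes its speed limit or range.

## Working session

There is one attempt and no reset: what is moved stays moved. The work goes in short steps, Python scripts to look and compute and a shell command to move; the robot and the scene stay as the last step left them, time stands still between calls to the robot, and variables do not carry over. Pictures are saved under pics/ and viewed, at most 10 in all, crops included, and the job is handed in when it is done.

```bash
mkdir -p pics; ls; python3 - <<'E'
from workcell import bot, read_camera, camera_model
import cv2, numpy as np
print(bot.state(), bot.hold_point_z)
for n in ["scene","top"]:
    p,d=read_camera(n); print(n,camera_model(n))
    cv2.imwrite(f"pics/{n}0.png",cv2.resize(p[:,:,::-1],(768,576),interpolation=cv2.INTER_CUBIC)); np.savez(f"{n}0.npz",p=p,d=d)
print(camera_model("wrist"))
E
```

```text
pics
{'t': 0.0, 'joint_positions': array([ 1.14201990e+00,  3.20297209e-01,  1.56564706e+00, -1.85783001e-06,
        1.25737935e+00, -2.00033788e-02]), 'qd': array([-0.00126122, -0.00080928,  0.00101733, -0.00021466,  0.00029499,
        0.00085619]), 'joint_torque': array([ 4.62621847e-04, -4.15519738e+01, -2.34168112e+01,  2.88471199e-05,
        8.25036055e-03,  2.01831639e-06]), 'eef_pos': array([0.22836498, 0.52720945, 0.23049161]), 'tcp_rot': array([ 2.02966132e-01,  9.79185376e-01, -8.43982302e-04, -1.91718819e-04]), 'wrist_force': array([ 0.40832174,  0.46837161, -0.7471605 ]), 'ft_torque': array([-0.01706721, -0.02731906, -0.00431927]), 'grip_force': 0.0, 'gripper_width': 0.08562100495075144} -0.0187
scene {'fx': 406.93169559308876, 'fy': 406.93169559308876, 'cx': 261.70629455886285, 'cy': 189.89993257598763, 'xyz': array([1.51416716, 0.37275774, 1.09769105]), 'attitude': array([ 0.53275501,  0.74806384, -0.32644245, -0.22362449])}
top {'fx': 462.2086687300763, 'fy': 462.2086687300763, 'cx': 261.48552682043294, 'cy': 199.20146442120185, 'xyz': array([ 3.30171061e-01, -3.55017330e-04,  1.79751396e+00]), 'attitude': array([-0.69874976,  0.71333733, -0.03785857,  0.03827987])}
{'fx': 297.3186396354542, 'fy': 297.3186396354542, 'cx': 255.70802371148048, 'cy': 191.44402359837065, 'xyz': array([0.15877285, 0.55775976, 0.37283589]), 'attitude': array([0.82591761, 0.54321027, 0.08223963, 0.12656757])}
```

View pics/scene0.png

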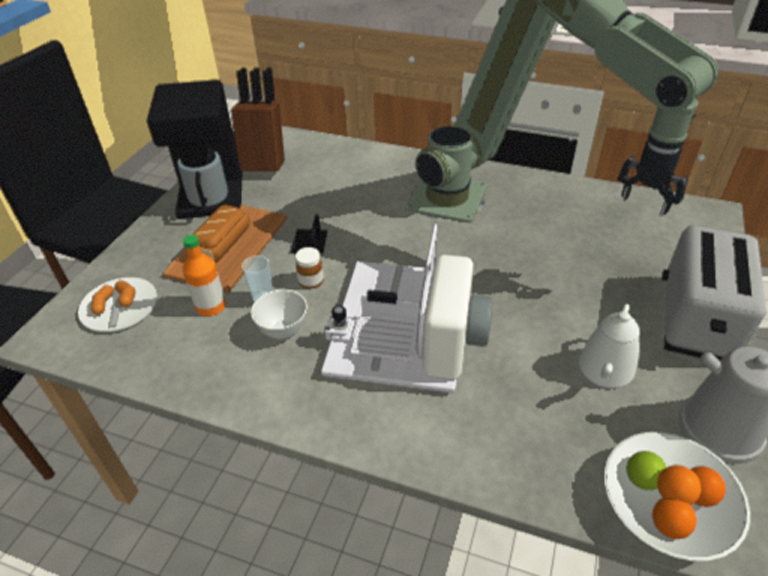

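View pics/top0.png

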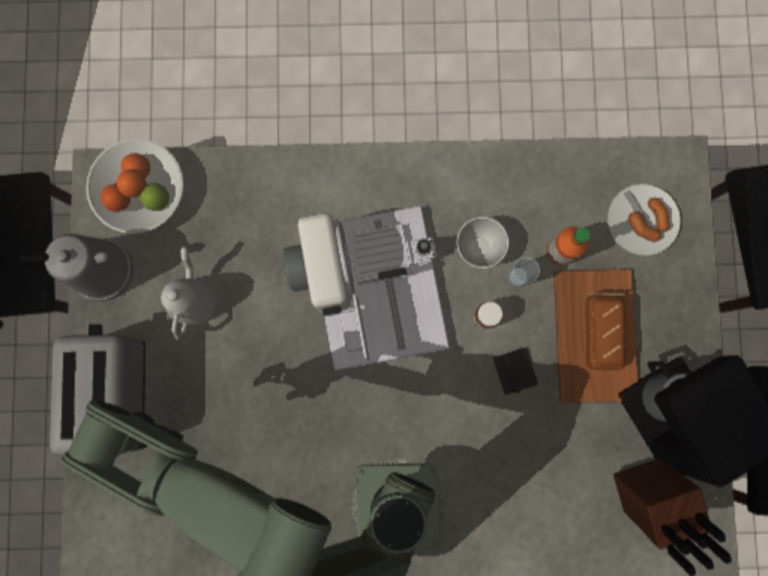

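The scene view shows the knob at about (338,312) and the grip bar at (381,296). In the top view the knob is at (425,245) and the bar at (393,272), both in enlarged pixels (x1.5). The slicer's +x points away from the robot, so the loading end is on the robot's side.

```bash
cat > h.py <<'E'
import numpy as np, cv2
from scipy.spatial.transform import Rotation as R
from workcell import bot, read_camera, camera_model
def ray(m,u,v,fish=False):
    a=np.array([(u-m["cx"])/m["fx"],(v-m["cy"])/m["fy"]])
    if fish:
        r=np.hypot(*a); d=np.r_[a/r*np.sin(r),np.cos(r)] if r>1e-9 else np.array([0,0,1.])
    else: d=np.r_[a,1]; d/=np.linalg.norm(d)
    return m["xyz"],R.from_quat(m["attitude"]).apply(d)
def tri(rays):
    A=0;b=0
    for o,d in rays:
        P=np.eye(3)-np.outer(d,d);A=A+P;b=b+P@o
    x=np.linalg.solve(A,b)
    return x,[np.linalg.norm((np.eye(3)-np.outer(d,d))@(x-o)) for o,d in rays]
E
python3 - <<'E'
from h import *
s=np.load("scene0.npz")["p"];t=np.load("top0.npz")["p"]
a=cv2.resize(s[150:270,200:330,::-1],None,fx=3,fy=3*1,interpolation=cv2.INTER_CUBIC)
b=cv2.resize(t[130:250,180:310,::-1],None,fx=3,fy=3,interpolation=cv2.INTER_CUBIC)
cv2.imwrite("pics/c1.png",np.hstack([a,b]))
S=camera_model("scene");T=camera_model("top")
for n,p,q in [("knob",(338,308),(425,245)),("bar",(381,295),(393,272))]:
    print(n,tri([ray(S,p[0]/1.5,p[1]/1.5),ray(T,q[0]/1.5,q[1]/1.5)]))
E
```

```text
knob (array([ 0.6438051 , -0.082323  ,  0.10839489]), [np.float64(0.002806804324458173), np.float64(0.00280680432445808)])
bar (array([ 0.57756899, -0.00209652,  0.11332869]), [np.float64(0.002524019312866306), np.float64(0.0025240193128662747)])
```

View pics/c1.png

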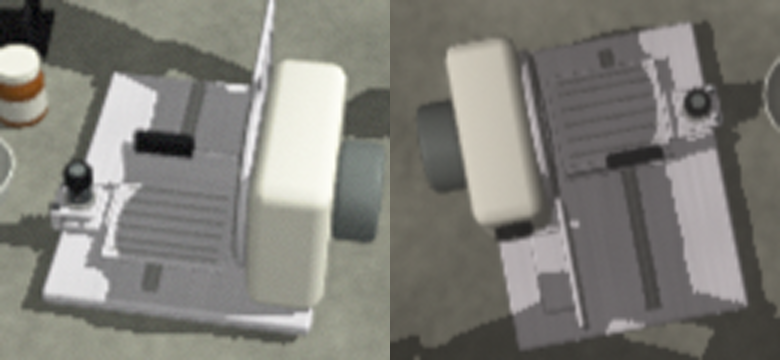

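```bash
cat >> h.py <<'E'
def rows_to(xyz,yaw_deg):
    """shift (tool axes) and turn for TCP at xyz, pointing down, closing axis y at yaw_deg in the world"""
    s=bot.state();r=R.from_quat(s["tcp_rot"])
    y=np.deg2rad(yaw_deg);Y=np.array([np.cos(y),np.sin(y),0]);Z=np.array([0,0,-1.]);X=np.cross(Y,Z)
    t=R.from_matrix(np.c_[X,Y,Z])
    cy=r.as_matrix()[:,1];print("now",s["eef_pos"].round(4),"yaw",np.rad2deg(np.arctan2(cy[1],cy[0])).round(2))
    print("shift mm",(r.inv().apply(np.array(xyz)-s["eef_pos"])*1e3).round(1),"turn",np.rad2deg((r.inv()*t).as_rotvec()).round(2))
E
python3 - <<'E'
from h import *
rows_to([.35,.35,.36],41); rows_to([.56,-.06,.33],41)
E
```

```text
now [0.2284 0.5272 0.2305] yaw 66.58
shift mm [-182.  -114.5 -129.3] turn [-9.000e-02  2.000e-02  2.558e+01]
now [0.2284 0.5272 0.2305] yaw 66.58
shift mm [-537.7 -407.2  -98.8] turn [-9.000e-02  2.000e-02  2.558e+01]
```

```bash
python3 -m crank '{"plan":[[[-0.03,-0.02,-0.05],[0,0,0],0],[[-0.06,-0.04,-0.1],[0,0,6],0],[[-0.11,-0.07,-0.12],[0,0,12],0],[[-0.16,-0.1,-0.13],[0,0,18],0],[[-0.21,-0.14,-0.13],[0,0,25.6],0],[[-0.26,-0.18,-0.13],[0,0,25.6],0],[[-0.31,-0.22,-0.13],[0,0,25.6],0],[[-0.36,-0.26,-0.13],[0,0,25.6],0],[[-0.41,-0.3,-0.12],[0,0,25.6],0],[[-0.46,-0.34,-0.11],[0,0,25.6],0],[[-0.51,-0.38,-0.1],[0,0,25.6],0],[[-0.538,-0.407,-0.1],[0,0,25.6],0],[[-0.538,-0.407,-0.1],[0,0,25.6],0],[[-0.538,-0.407,-0.1],[0,0,25.6],0],[[-0.538,-0.407,-0.1],[0,0,25.6],0]]}'
python3 - <<'E'
from h import *
m=camera_model("wrist");p,d=read_camera("wrist");np.savez("w1.npz",p=p,d=d,**m)
print(bot.state()["eef_pos"],m["xyz"]);cv2.imwrite("pics/w1.png",cv2.resize(p[:,:,::-1],(768,576),interpolation=cv2.INTER_CUBIC))
E
```

```text
t: 1.98
eef_pos: [0.56, -0.0585, 0.3316]
tcp_rot: [0.414, 0.91, 0.0, 0.0]
wrist_force: [0.1, -0.3, -0.5]
gripper_width: 0.0858
grip_force: 0.0
[ 0.56007551 -0.05850864  0.33169397] [ 0.51014619 -0.0011233   0.47384361]
```

View pics/w1.png

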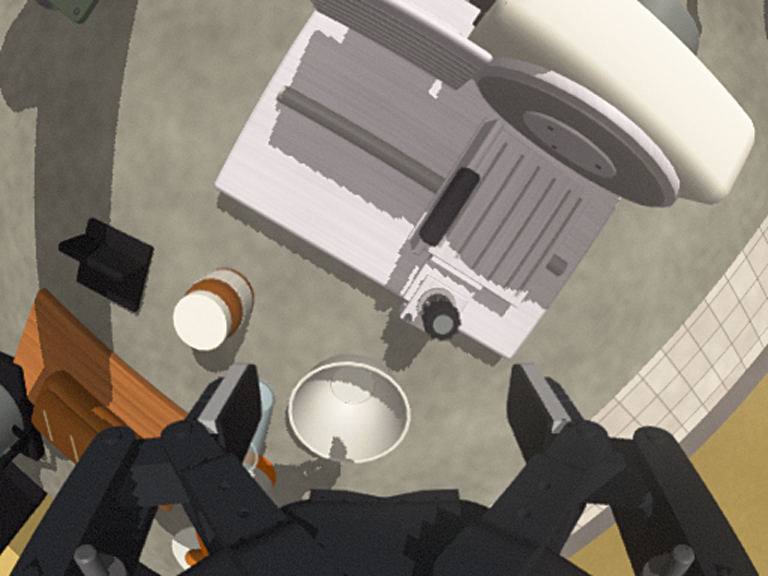

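The wrist view shows the knob cap at about (442,320), the bar's top face from (468,172) to (430,243), and the bowl at (350,410). Next I fit both from the depth, and cross-check with two-view triangulation.

```bash
python3 - <<'E'
from h import *
w=np.load("w1.npz");d=w["d"];m={k:w[k] for k in["fx","fy","cx","cy","xyz","attitude"]}
v,u=np.mgrid[:384,:512];a=np.stack([(u-m["cx"])/m["fx"],(v-m["cy"])/m["fy"]],-1);r=np.linalg.norm(a,axis=-1)+1e-9
D=np.dstack([a/r[...,None]*np.sin(r)[...,None],np.cos(r)]);P=D/D[...,2:]*d[...,None]
W=R.from_quat(m["attitude"]).apply(P.reshape(-1,3)).reshape(384,512,3)+m["xyz"]
def box(u0,u1,v0,v1,z0,z1):
    q=W[v0:v1,u0:u1].reshape(-1,3);return q[(q[:,2]>z0)&(q[:,2]<z1)]
k=box(278,310,192,230,.09,.13);print("knob zs",np.percentile(k[:,2],[5,50,90,99]),len(k))
kt=k[k[:,2]>np.percentile(k[:,2],95)-.004];(c,rad)=cv2.minEnclosingCircle((kt[:,:2]*1e3).astype(np.float32));print("knob top",kt.mean(0),c,rad)
b=box(272,325,105,172,.117,.14);rr=cv2.minAreaRect((b[:,:2]*1e3).astype(np.float32));print("bar",np.percentile(b[:,2],[5,50,95]),rr,b.mean(0))
br=box(265,310,175,215,.05,.07);print("bracket z",np.median(br[:,2]))
bo=box(190,276,235,310,.068,.09);print("bowl rim",cv2.minEnclosingCircle((bo[:,:2]*1e3).astype(np.float32)))
S=camera_model("scene");T=camera_model("top")
for n,p,q,g in [("knob top",(226,205),(282.7,164.3),(443/1.5,321/1.5))]:
    A,B,C=ray(S,*p),ray(T,*q),ray(m,*g,True);print(n,tri([A,C]),tri([B,C]),tri([A,B,C]))
# bar centre wrist+top
print("bar tri",tri([ray(T,180+245/3,130+157/3),ray(m,452/1.5,204/1.5,True),ray(S,200+165/3,150+140/3)]))
E
```

```text
knob zs [0.09462366 0.10841909 0.10969202 0.11065966] 550
knob top [ 0.64640614 -0.07791494  0.10867123] (647.5177612304688, -78.47239685058594) 17.455297470092773
bar [0.12050437 0.1241245  0.12557452] ((578.4390258789062, 1.43377685546875), (16.87272834777832, 69.68706512451172), 9.898923873901367) [0.57762996 0.00148877 0.12376379]
bracket z 0.05978198215723912
bowl rim ((658.5175170898438, -227.84605407714844), 66.34654998779297)
knob top (array([ 0.64444701, -0.07568823,  0.11239805]), [np.float64(0.0004963144189473204), np.float64(0.0004963144189473316)]) (array([ 0.64451189, -0.07969455,  0.10476191]), [np.float64(0.003925963392901354), np.float64(0.00392596339290144)]) (array([ 0.64278472, -0.07844267,  0.11014163]), [np.float64(0.0012363732090825605), np.float64(0.004376541479880931), np.float64(0.003640517935004151)])
bar tri (array([0.57676879, 0.00165236, 0.11404353]), [np.float64(0.005282438448127698), np.float64(0.0038437928303437217), np.float64(0.0022265636232065575)])
```

```bash
python3 - <<'E'
from h import *
rows_to([.6468,-.078,.083],40)
E
```

```text
now [ 0.5601 -0.0585  0.3317] yaw 41.08
shift mm [-71.6  52.4 248.7] turn [0.03 0.01 1.08]
```

```bash
python3 -m crank '{"plan":[[[-0.03,0.02,0.02],[0,0,1],0.3],[[-0.06,0.04,0.05],[0,0,1],0.3],[[-0.0715,0.0525,0.1],[0,0,1],0.3],[[-0.0715,0.0525,0.15],[0,0,1],0.3],[[-0.0715,0.0525,0.18],[0,0,1],0.3],[[-0.0715,0.0525,0.19],[0,0,1],0.3],[[-0.0715,0.0525,0.19],[0,0,1],0.3],[[-0.0715,0.0525,0.19],[0,0,1],0.3]]}'
python3 - <<'E'
from h import *
m=camera_model("wrist");p,d=read_camera("wrist")
s=bot.state();t=R.from_quat(s["tcp_rot"])
# project the predicted knob top rim and TCP axis into the picture
def proj(X):
    c=R.from_quat(m["attitude"]).inv().apply(np.array(X)-m["xyz"]);th=np.arctan2(np.hypot(c[0],c[1]),c[2]);n=c[:2]/np.hypot(*c[:2])*th
    return int((n[0]*m["fx"]+m["cx"])*16),int((n[1]*m["fy"]+m["cy"])*16)
im=np.ascontiguousarray(cv2.resize(p[:,:,::-1],None,fx=1,fy=1))
big=cv2.resize(im,None,fx=4,fy=4,interpolation=cv2.INTER_CUBIC)
pts=[proj([.6468+.016*np.cos(a),-.078+.016*np.sin(a),.109]) for a in np.linspace(0,2*np.pi,24)]
for x,y in pts: cv2.circle(big,(x//4+2,y//4+2),2,(0,0,255),-1)
c=proj([.6468,-.078,.109]);x,y=c[0]//4,c[1]//4;print(x/4,y/4)
cv2.imwrite("pics/w2.png",big[max(0,y-250):y+250,x-350:x+350])
rows_to([.6468,-.078,.083],40);print(s["gripper_width"],s["wrist_force"])
E
```

```text
t: 3.02
eef_pos: [0.6481, -0.0791, 0.1434]
tcp_rot: [0.423, 0.906, 0.001, 0.002]
wrist_force: [0.5, -0.5, 0.2]
gripper_width: 0.0597
grip_force: 0.0
254.75 219.75
now [ 0.648  -0.0792  0.1433] yaw 39.99
shift mm [ 1.9 -0.3 60.3] turn [ 0.15  0.16 -0.01]
0.05996534275389492 [-0.22862101 -0.97391221 -0.09030929]
```

View pics/w2.png

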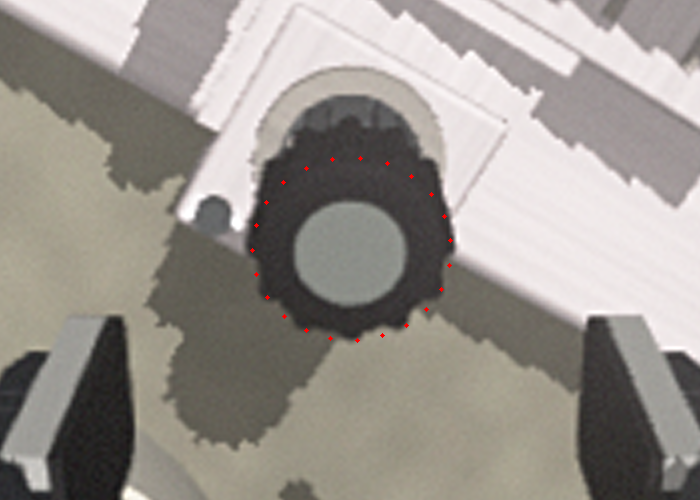

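The overlay sits on the knob, centred at (350,251), and the pads stand symmetrically about it at 130 and 578. Now I descend and grip lightly.

```bash
python3 -m crank '{"plan":[[[0.0015,0,0.02],[0,0,0],0.3],[[0.0015,0,0.04],[0,0,0],0.3],[[0.0015,0,0.055],[0,0,0],0.3],[[0.0015,0,0.06],[0,0,0],0.3],[[0.0015,0,0.06],[0,0,0],0.3],[[0.0015,0,0.06],[0,0,0],0.6],[[0.0015,0,0.06],[0,0,0],0.8],[[0.0015,0,0.06],[0,0,0],0.8],[[0.0015,0,0.06],[0,0,0],0.8],[[0.0015,0,0.06],[0,0,0],0.8]]}' 25
python3 -c "
from h import *
s=bot.state();print(s['ft_torque'].round(3),s['wrist_force'].round(2));rows_to([.6468,-.078,.083],40)"
```

```text
t: 4.32
eef_pos: [0.6465, -0.0782, 0.0822]
tcp_rot: [0.423, 0.906, 0.0, 0.001]
wrist_force: [-0.9, 0.2, 5.7]
gripper_width: 0.031
grip_force: 25.6
[-0.065  0.125  0.028] [-0.92  0.2   5.71]
now [ 0.6465 -0.0782  0.0822] yaw 39.98
shift mm [-0.   0.4 -0.8] turn [ 0.05  0.07 -0.02]
```

```bash
python3 -m crank '{"plan":[[[0,0,-0.001],[0,0,0],0.8],[[0,0,-0.002],[0,0,0],0.8],[[0,0,-0.003],[0,0,0],0.8],[[0,0,-0.004],[0,0,0],0.8],[[0,0,-0.004],[0,0,0],0.8]]}'; python3 -m crank '{"plan":[[[0,0,-0.001],[0,0,0],0.8],[[0,0,-0.002],[0,0,0],0.8],[[0,0,-0.003],[0,0,0],0.8],[[0,0,-0.004],[0,0,0],0.8],[[0,0,-0.004],[0,0,0],0.8]]}'
python3 -m crank '{"plan":[[[0,0,-0.001],[0,0,0],0.8],[[0,0,-0.001],[0,0,0],0.8]]}'
```

```text
t: 4.95
eef_pos: [0.6463, -0.0781, 0.0849]
tcp_rot: [0.423, 0.906, 0.0, 0.0]
wrist_force: [4.7, -1.9, -8.0]
gripper_width: 0.0308
grip_force: 25.4
t: 5.58
eef_pos: [0.6462, -0.0782, 0.0893]
tcp_rot: [0.423, 0.906, 0.0, 0.0]
wrist_force: [4.8, -1.5, -7.7]
gripper_width: 0.0306
grip_force: 25.5
t: 5.82
eef_pos: [0.6463, -0.0781, 0.0903]
tcp_rot: [0.423, 0.906, 0.0, 0.0]
wrist_force: [3.8, -1.8, -7.6]
gripper_width: 0.0313
grip_force: 25.5
```

```bash
python3 -m crank '{"plan":[[[-0.0004,0.0002,-0.001],[0,0,0],0.8],[[-0.0004,0.0002,-0.001],[0,0,0],0.8]]}';for i in 1; do python3 -m crank '{"plan":[[[0,0,-0.0005],[0,0,0],0.8],[[0,0,-0.001],[0,0,0],0.8],[[0,0,-0.001],[0,0,0],0.8]]}'; done
python3 -m crank '{"plan":[[[0,0,-0.0005],[0,0,0],0.8],[[0,0,-0.001],[0,0,0],0.8],[[0,0,-0.001],[0,0,0],0.8]]}'
```

```text
t: 6.08
eef_pos: [0.6462, -0.0782, 0.0912]
tcp_rot: [0.423, 0.906, 0.0, -0.0]
wrist_force: [4.3, -1.4, -9.4]
gripper_width: 0.0313
grip_force: 25.5
t: 6.45
eef_pos: [0.6463, -0.0782, 0.0923]
tcp_rot: [0.423, 0.906, 0.0, -0.0]
wrist_force: [3.8, -0.8, -8.9]
gripper_width: 0.0312
grip_force: 25.5
t: 6.82
eef_pos: [0.6463, -0.0782, 0.0933]
tcp_rot: [0.423, 0.906, 0.0, -0.0]
wrist_force: [3.3, -1.6, -9.4]
gripper_width: 0.0312
grip_force: 25.5
```

```bash
for i in 1; do python3 -m crank '{"plan":[[[0,0,-0.0005],[0,0,0],0.8],[[0,0,-0.0005],[0,0,0],0.8]]}' | sed -n '2p;4p'; python3 -m crank '{"plan":[[[0,0,-0.0005],[0,0,0],0.8],[[0,0,-0.0005],[0,0,0],0.8]]}'| sed -n '2p;4p'; done
```

```text
eef_pos: [0.6463, -0.0782, 0.0938]
wrist_force: [3.0, -0.2, -9.2]
eef_pos: [0.6463, -0.0782, 0.0943]
wrist_force: [3.2, -0.5, -10.1]
```

```bash
python3 -m crank '{"plan":[[[0,0,-0.0005],[0,0,0],0.8],[[0,0,-0.0005],[0,0,0],0.8]]}' | sed -n '2p;4p'
```

```text
eef_pos: [0.6463, -0.0782, 0.0948]
wrist_force: [3.0, -0.1, -9.0]
```

```bash
python3 -m crank '{"plan":[[[0,0,-0.0005],[0,0,0],0.8],[[0,0,-0.0005],[0,0,0],0.8]]}' | sed -n '2p;4p'
```

```text
eef_pos: [0.6463, -0.0782, 0.0953]
wrist_force: [2.9, -0.4, -9.7]
```

```bash
python3 -m crank '{"plan":[[[0,0,-0.0005],[0,0,0],0.8],[[0,0,-0.0005],[0,0,0],0.8]]}' | sed -n '2p;4p'
```

```text
eef_pos: [0.6463, -0.0782, 0.0958]
wrist_force: [2.6, -0.3, -9.2]
```

```bash
python3 -m crank '{"plan":[[[0,0,-0.0005],[0,0,0],0.8],[[0,0,-0.0005],[0,0,0],0.8]]}' | sed -n '2p;4p'
```

```text
eef_pos: [0.6463, -0.0782, 0.0963]
wrist_force: [2.9, 0.5, -9.2]
```

```bash
python3 -m crank '{"plan":[[[0,0,-0.0005],[0,0,0],0.8],[[0,0,-0.0005],[0,0,0],0.8]]}' | sed -n '2p;4p'
```

```text
eef_pos: [0.6463, -0.0782, 0.0968]
wrist_force: [3.1, 0.1, -10.4]
```

```bash
python3 - <<'E'
from h import *
m=camera_model("wrist");p,d=read_camera("wrist")
def proj(X):
    c=R.from_quat(m["attitude"]).inv().apply(np.array(X)-m["xyz"]);th=np.arctan2(np.hypot(c[0],c[1]),c[2]);n=c[:2]/np.hypot(*c[:2])*th
    return (n[0]*m["fx"]+m["cx"]),(n[1]*m["fy"]+m["cy"])
u,v=map(int,proj([.6468,-.078,.095]));print(u,v,"knob depth z:")
X=[]
for uu in range(u-8,u+9,2):
  for vv in range(v-8,v+9,2):
    o,r=ray(m,uu,vv,True);ax=R.from_quat(m["attitude"]).as_matrix()[:,2];X.append((o+r*d[vv,uu]/(r@ax))[2])
print(np.percentile(X,[20,50,80]))
cv2.imwrite("pics/w3.png",cv2.resize(p[max(0,v-70):v+50,u-80:u+80,::-1],None,fx=4.5,fy=4.5,interpolation=cv2.INTER_CUBIC))
E
```

```text
256 246 knob depth z:
[0.11990634 0.12215532 0.12305944]
```

View pics/w3.png

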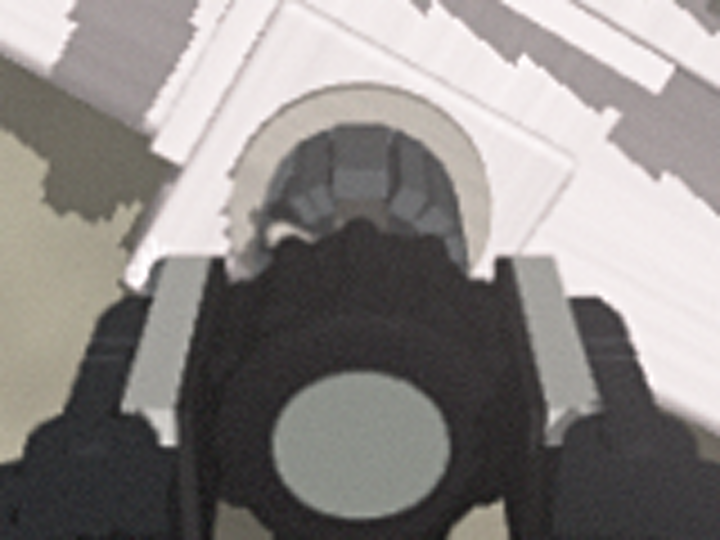

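The knob has lifted about 14 mm with the gripper (top at z ≈ 0.122–0.123, up from 0.109), so it isn't slipping. The sleeve rim shows in the crop at (360,150), and a bright lug near (285,232) seems still to be in its slot. I carry on up in 0.5 mm steps.

```bash
python3 -m crank '{"plan":[[[0,0,-0.0005],[0,0,0],0.8],[[0,0,-0.0005],[0,0,0],0.8]]}' | sed -n '2p;4p'
```

```text
eef_pos: [0.6463, -0.0782, 0.0973]
wrist_force: [3.0, 1.2, -10.2]
```

```bash
python3 -m crank '{"plan":[[[0,0,-0.0005],[0,0,0],0.8],[[0,0,-0.0005],[0,0,0],0.8]]}' | sed -n '2p;4p'
```

```text
eef_pos: [0.6463, -0.0782, 0.0978]
wrist_force: [2.7, 0.7, -9.6]
```

```bash
python3 -m crank '{"plan":[[[0,0,-0.0005],[0,0,0],0.8],[[0,0,-0.0005],[0,0,0],0.8]]}' | sed -n '2p;4p'
```

```text
eef_pos: [0.6463, -0.0783, 0.0983]
wrist_force: [1.7, 0.3, -9.9]
```

```bash
python3 -m crank '{"plan":[[[0,0,-0.0005],[0,0,0],0.8],[[0,0,-0.0005],[0,0,0],0.8]]}' | sed -n '2p;4p'
```

```text
eef_pos: [0.6463, -0.0782, 0.0988]
wrist_force: [2.5, 0.8, -10.0]
```

```bash
python3 -m crank '{"plan":[[[0,0,-0.0005],[0,0,0],0.8],[[0,0,-0.0005],[0,0,0],0.8]]}' | sed -n '2p;4p'
```

```text
eef_pos: [0.6464, -0.0783, 0.0993]
wrist_force: [1.6, 0.3, -10.2]
```

```bash
python3 -m crank '{"plan":[[[0,0,-0.0005],[0,0,0],0.8],[[0,0,-0.0005],[0,0,0],0.8]]}' | sed -n '2p;4p'
```

```text
eef_pos: [0.6464, -0.0782, 0.0998]
wrist_force: [2.0, -0.7, -10.9]
```

```bash
python3 -m crank '{"plan":[[[0,0,-0.0005],[0,0,0],0.8],[[0,0,-0.0005],[0,0,0],0.8]]}' | sed -n '2p;4p'
```

```text
eef_pos: [0.6464, -0.0783, 0.1003]
wrist_force: [2.0, -0.1, -10.5]
```

```bash
python3 -m crank '{"plan":[[[0,0,-0.0005],[0,0,0],0.8],[[0,0,-0.0005],[0,0,0],0.8]]}' | sed -n '2p;4p'
```

```text
eef_pos: [0.6464, -0.0783, 0.1008]
wrist_force: [1.5, 1.1, -10.5]
```

```bash
python3 -m crank '{"plan":[[[0,0,-0.0005],[0,0,0],0.8],[[0,0,-0.0005],[0,0,0],0.8]]}' | sed -n '2p;4p'
```

```text
eef_pos: [0.6463, -0.0783, 0.101]
wrist_force: [1.6, -0.2, -12.9]
```

The stop is felt at z ≈ 0.1010: the TCP moved only 0.2 of 0.5 mm and the force rose 2.4 N. I back off 0.8 mm, which leaves the lugs about 1.2 mm clear, then start twisting and feel the torque.

```bash
python3 -m crank '{"plan":[[[0,0,0.0005],[0,0,0],0.8],[[0,0,0.001],[0,0,0],0.8],[[0,0,0.001],[0,0,3],0.8],[[0,0,0.001],[0,0,6],0.8],[[0,0,0.001],[0,0,6],0.8]]}'; python3 -c "
from h import *
s=bot.state();print(s['ft_torque'].round(3),s['wrist_force'].round(2));rows_to([.6468,-.078,.083],40)"
```

```text
t: 11.5
eef_pos: [0.6464, -0.0783, 0.1005]
tcp_rot: [0.469, 0.883, 0.0, 0.0]
wrist_force: [1.2, 0.9, -10.0]
gripper_width: 0.0309
grip_force: 26.1
[ 0.111 -0.251 -0.005] [  1.17   0.94 -10.01]
now [ 0.6464 -0.0783  0.1005] yaw 34.01
shift mm [-0.   0.5 17.5] turn [ 0.01  0.   -5.99]
```

```bash
python3 -m crank '{"plan":[[[0,0,0],[0,0,4],0.8],[[0,0,0],[0,0,8],0.8],[[0,0,0],[0,0,12],0.8],[[0,0,0],[0,0,12],0.8]]}'|sed -n '2p;4p'; python3 -c "
from h import *
s=bot.state();print(s['ft_torque'].round(3));rows_to([.6468,-.078,.083],40)"
```

```text
eef_pos: [0.6465, -0.0783, 0.1004]
wrist_force: [1.0, 0.6, -9.8]
[ 0.162 -0.274 -0.045]
now [ 0.6465 -0.0783  0.1004] yaw 22.06
shift mm [ 0.1  0.4 17.4] turn [ 1.000e-02  0.000e+00 -1.794e+01]
```

```bash
python3 -m crank '{"plan":[[[0,0,0],[0,0,5],0.8],[[0,0,0],[0,0,10],0.8],[[0,0,0],[0,0,15],0.8],[[0,0,0],[0,0,20],0.8],[[0,0,0],[0,0,25],0.8],[[0,0,0],[0,0,30],0.8],[[0,0,0],[0,0,35],0.8],[[0,0,0],[0,0,39],0.8],[[0,0,0],[0,0,42],0.8],[[0,0,0],[0,0,42],0.8]]}'|sed -n '2p;4p'; python3 - <<'E'
from h import *
s=bot.state();print(s['ft_torque'].round(3));rows_to([.6468,-.078,.083],-20)
m=camera_model("wrist");p,d=read_camera("wrist")
cv2.imwrite("pics/w4.png",cv2.resize(p[170:290,176:336,::-1],None,fx=4.5,fy=4.5,interpolation=cv2.INTER_CUBIC))
E
```

```text
eef_pos: [0.6466, -0.0783, 0.1004]
wrist_force: [1.7, 0.5, -10.1]
[ 0.017 -0.34  -0.038]
now [ 0.6466 -0.0783  0.1004] yaw -19.91
shift mm [ 0.3  0.1 17.4] turn [ 0.03 -0.01  0.09]
```

View pics/w4.png

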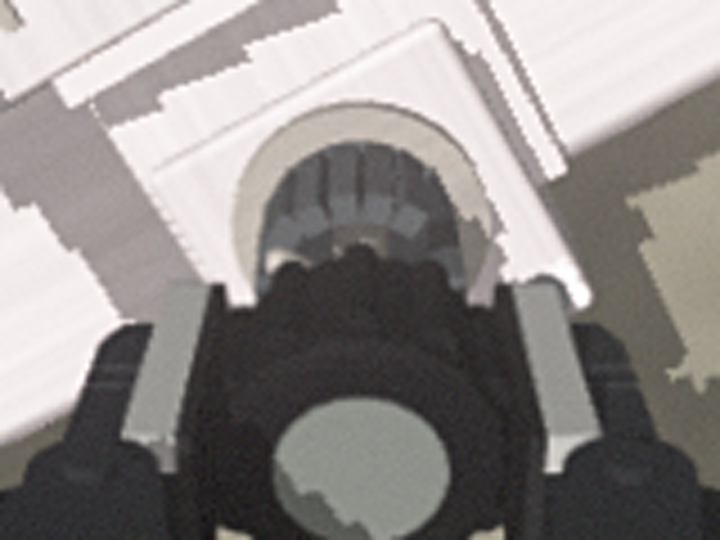

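The lug stays at the same spot in the tool's view, (275,255), so the knob turned the full 60° with the gripper. Now I ease it down. A land would be felt at z ≈ 0.099, and the notch floor should come at about 0.096.

```bash
python3 -m crank '{"plan":[[[0,0,0.0005],[0,0,0],0.8],[[0,0,0.001],[0,0,0],0.8],[[0,0,0.001],[0,0,0],0.8]]}'|sed -n '2p;4p'
```

```text
eef_pos: [0.6466, -0.0783, 0.0993]
wrist_force: [2.8, -0.2, -11.0]
```

```bash
python3 -m crank '{"plan":[[[0,0,0.0005],[0,0,0],0.8],[[0,0,0.0005],[0,0,0],0.8]]}'|sed -n '2p;4p'
```

```text
eef_pos: [0.6466, -0.0783, 0.0988]
wrist_force: [2.3, 0.1, -9.9]
```

```bash
python3 -m crank '{"plan":[[[0,0,0.0005],[0,0,0],0.8],[[0,0,0.0005],[0,0,0],0.8]]}'|sed -n '2p;4p'
```

```text
eef_pos: [0.6466, -0.0783, 0.0983]
wrist_force: [2.6, 0.5, -9.5]
```

Below the rim the spring still pulls with its full 9.5 N, so the lugs are in the notches rather than on a land. Continuing down.

```bash
python3 -m crank '{"plan":[[[0,0,0.0005],[0,0,0],0.8],[[0,0,0.001],[0,0,0],0.8],[[0,0,0.001],[0,0,0],0.8]]}'|sed -n '2p;4p'
```

```text
eef_pos: [0.6466, -0.0783, 0.0973]
wrist_force: [2.4, 0.6, -9.8]
```

```bash
python3 -m crank '{"plan":[[[0,0,0.0005],[0,0,0],0.8],[[0,0,0.0005],[0,0,0],0.8]]}'|sed -n '2p;4p'
```

```text
eef_pos: [0.6466, -0.0783, 0.0968]
wrist_force: [2.7, -0.7, -10.2]
```

```bash
python3 -m crank '{"plan":[[[0,0,0.0005],[0,0,0],0.8],[[0,0,0.0005],[0,0,0],0.8]]}'|sed -n '2p;4p'
```

```text
eef_pos: [0.6466, -0.0783, 0.0963]
wrist_force: [2.3, -0.3, -10.2]
```

```bash
python3 -m crank '{"plan":[[[0,0,0.0005],[0,0,0],0.8],[[0,0,0.0005],[0,0,0],0.8]]}'|sed -n '2p;4p'
```

```text
eef_pos: [0.6466, -0.0783, 0.0958]
wrist_force: [3.1, 0.2, -9.0]
```

```bash
python3 -m crank '{"plan":[[[0,0,0.0003],[0,0,0],0.8],[[0,0,0.0003],[0,0,0],0.8]]}'|sed -n '2p;4p'
```

```text
eef_pos: [0.6466, -0.0783, 0.0957]
wrist_force: [3.2, -1.2, -6.6]
```

```bash
python3 -m crank '{"plan":[[[0,0,0.0003],[0,0,0],0.8],[[0,0,0.0003],[0,0,0],0.8]]}'|sed -n '2p;4p'
```

```text
eef_pos: [0.6466, -0.0783, 0.0956]
wrist_force: [2.5, -0.1, -6.6]
```

```bash
python3 -m crank '{"plan":[[[0,0,0.0003],[0,0,0],0.8],[[0,0,0.0003],[0,0,0],0.8]]}'|sed -n '2p;4p'
```

```text
eef_pos: [0.6466, -0.0783, 0.0955]
wrist_force: [2.3, -0.5, -2.9]
```

Floor felt at 0.0957, about 3 mm below the rim, and the spring load is going over to it. I take off the rest and release.

```bash
python3 -m crank '{"plan":[[[0,0,0.0003],[0,0,0],0.8],[[0,0,0.0003],[0,0,0],0.8]]}'; python3 -c "
from h import *
print(bot.state()['ft_torque'].round(3))"
```

```text
t: 16.3
eef_pos: [0.6466, -0.0783, 0.0953]
tcp_rot: [0.819, 0.573, 0.0, 0.0]
wrist_force: [0.5, -0.3, 0.8]
gripper_width: 0.031
grip_force: 27.0
[ 0.019 -0.172  0.029]
```

Zero load. Open and rise.

```bash
python3 -m crank '{"plan":[[[0,0,0],[0,0,0],0.6],[[0,0,0],[0,0,0],0.5],[[0,0,0],[0,0,0],0.3],[[0,0,0],[0,0,0],0.3],[[0,0,-0.02],[0,0,0],0.3],[[0,0,-0.05],[0,0,0],0.3],[[0,0,-0.09],[0,0,0],0.3],[[0,0,-0.12],[0,0,0],0.3],[[0,0,-0.13],[0,0,0],0.3],[[0,0,-0.13],[0,0,0],0.3]]}'; python3 - <<'E'
from h import *
m=camera_model("wrist");p,d=read_camera("wrist");np.savez("w5.npz",p=p,d=d)
v,u=np.mgrid[:384,:512];a=np.stack([(u-m["cx"])/m["fx"],(v-m["cy"])/m["fy"]],-1);r=np.linalg.norm(a,axis=-1)+1e-9
D=np.dstack([a/r[...,None]*np.sin(r)[...,None],np.cos(r)]);P=D/D[...,2:]*d[...,None]
W=R.from_quat(m["attitude"]).apply(P.reshape(-1,3))+m["xyz"]
k=W[(np.hypot(W[:,0]-.647,W[:,1]+.078)<.012)&(d.ravel()>0)];print("knob top",np.percentile(k[:,2],[20,50,80]))
b=W[(np.hypot(W[:,0]-.578,W[:,1]-.0015)<.05)&(W[:,2]>.117)&(W[:,2]<.14)];print("bar",b[:,2].max(),cv2.minAreaRect((b[:,:2]*1e3).astype(np.float32)))
rows_to([.578,.0015,.13],10);rows_to([.578,.0015,.095],10)
E
```

```text
t: 17.55
eef_pos: [0.6463, -0.0783, 0.2245]
tcp_rot: [0.819, 0.573, 0.0, 0.0]
wrist_force: [-0.7, -0.1, -0.7]
gripper_width: 0.0601
grip_force: 0.0
knob top [0.1229977  0.30745522 0.31527949]
bar 0.12676959413236197 ((578.9672241210938, 1.1808319091796875), (16.8216495513916, 70.47225189208984), 9.654877662658691)
now [ 0.6459 -0.0782  0.2234] yaw -20.03
shift mm [ 51.7 -90.9  93.5] turn [-1.100e-01 -1.000e-02 -3.003e+01]
now [ 0.6459 -0.0782  0.2234] yaw -20.03
shift mm [ 51.7 -90.8 128.5] turn [-1.100e-01 -1.000e-02 -3.003e+01]
```

The knob stayed parked (top ≈ 0.123, was 0.109). On to the carriage bar.

```bash
python3 -m crank '{"plan":[[[0.01,-0.02,0],[0,0,-8],0.3],[[0.03,-0.05,0],[0,0,-16],0.3],[[0.045,-0.08,0],[0,0,-24],0.3],[[0.0515,-0.0915,0.02],[0,0,-29.8],0.3],[[0.0515,-0.0915,0.05],[0,0,-29.8],0.3],[[0.0515,-0.0915,0.06],[0,0,-29.8],0.3],[[0.0515,-0.0915,0.06],[0,0,-29.8],0.3]]}'; python3 - <<'E'
from h import *
rows_to([.5785,.0013,.098],9.8)
E
```

```text
t: 18.48
eef_pos: [0.5776, 0.0014, 0.1633]
tcp_rot: [0.644, 0.765, -0.001, -0.001]
wrist_force: [0.3, 0.0, 1.4]
gripper_width: 0.0597
grip_force: 0.0
now [0.5776 0.0014 0.1633] yaw 9.77
shift mm [-0.3  1.1 65.3] turn [-0.16 -0.04 -0.03]
```

```bash
python3 -m crank '{"plan":[[[0,0.001,0.025],[0,0,0],0.3],[[0,0.001,0.05],[0,0,0],0.3],[[0,0.001,0.06],[0,0,0],0.3],[[0,0.001,0.065],[0,0,0],0.3],[[0,0.001,0.065],[0,0,0],0.3],[[0,0.001,0.065],[0,0,0],0.6],[[0,0.001,0.065],[0,0,0],0.8],[[0,0.001,0.065],[0,0,0],0.9],[[0,0.001,0.065],[0,0,0],1],[[0,0.001,0.065],[0,0,0],1]]}' 20
```

```text
t: 19.73
eef_pos: [0.5783, 0.0015, 0.1002]
tcp_rot: [0.644, 0.765, -0.0, -0.0]
wrist_force: [-3.5, -2.0, 5.6]
gripper_width: 0.0158
grip_force: 22.4
```

```bash
python3 -m crank '{"plan":[[[0,0,-0.0015],[0,0,0],1],[[0,-0.001,-0.0015],[0,0,0],1],[[0,-0.002,-0.0015],[0,0,0],1]]}'; python3 -m crank '{"plan":[[[0,-0.001,0],[0,0,0],1],[[0,-0.002,0],[0,0,0],1],[[0,-0.003,0],[0,0,0],1]]}'
```

```text
t: 20.1
eef_pos: [0.5774, 0.0013, 0.1003]
tcp_rot: [0.644, 0.765, 0.0, 0.0]
wrist_force: [1.6, -0.4, -9.5]
gripper_width: 0.0157
grip_force: 20.4
t: 20.48
eef_pos: [0.5736, 0.0007, 0.1003]
tcp_rot: [0.644, 0.765, -0.0, -0.001]
wrist_force: [1.6, -0.8, -14.9]
gripper_width: 0.0155
grip_force: 19.7
```

The carriage is free, with about 2 N of drag. I take out the upward bias and draw it back.

```bash
python3 -m crank '{"plan":[[[0,-0.001,0.001],[0,0,0],1],[[0,-0.003,0.0013],[0,0,0],1],[[0,-0.006,0.0013],[0,0,0],1],[[0,-0.010,0.0013],[0,0,0],1],[[0,-0.014,0.0013],[0,0,0],1],[[0,-0.018,0.0013],[0,0,0],1],[[0,-0.022,0.0013],[0,0,0],1],[[0,-0.026,0.0013],[0,0,0],1],[[0,-0.029,0.0013],[0,0,0],1],[[0,-0.030,0.0013],[0,0,0],1],[[0,-0.030,0.0013],[0,0,0],1]]}'; python3 -c "
from h import *
rows_to([.5783-.1084,.0015-.0187,.1],9.8)"
```

```text
t: 21.85
eef_pos: [0.5446, -0.0042, 0.1002]
tcp_rot: [0.644, 0.765, 0.0, 0.0]
wrist_force: [0.3, 1.6, 1.0]
gripper_width: 0.0157
grip_force: 21.8
now [ 0.5446 -0.0042  0.1002] yaw 9.77
shift mm [ -0.1 -75.8   0.2] turn [ 0.02 -0.01 -0.03]
```

```bash
python3 -m crank '{"plan":[[[0,-0.002,0],[0,0,0],1],[[0,-0.006,0],[0,0,0],1],[[0,-0.011,0],[0,0,0],1],[[0,-0.016,0],[0,0,0],1],[[0,-0.021,0],[0,0,0],1],[[0,-0.026,0],[0,0,0],1],[[0,-0.031,0],[0,0,0],1],[[0,-0.036,0],[0,0,0],1],[[0,-0.041,0],[0,0,0],1],[[0,-0.046,0],[0,0,0],1],[[0,-0.051,0],[0,0,0],1],[[0,-0.056,0],[0,0,0],1],[[0,-0.061,0],[0,0,0],1],[[0,-0.065,0],[0,0,0],1],[[0,-0.068,0],[0,0,0],1],[[0,-0.070,0],[0,0,0],1],[[0,-0.071,0],[0,0,0],1],[[0,-0.071,0],[0,0,0],1]]}'; python3 -m crank '{"plan":[[[0,-0.001,0],[0,0,0],1],[[0,-0.002,0],[0,0,0],1],[[0,-0.002,0],[0,0,0],1]]}'
```

```text
t: 24.1
eef_pos: [0.4743, -0.0161, 0.1002]
tcp_rot: [0.644, 0.765, 0.0, -0.0]
wrist_force: [1.0, 4.2, 6.2]
gripper_width: 0.0157
grip_force: 22.5
t: 24.48
eef_pos: [0.4724, -0.0164, 0.1002]
tcp_rot: [0.644, 0.765, 0.0, -0.0]
wrist_force: [0.8, 5.3, 6.2]
gripper_width: 0.0156
grip_force: 22.5
```

```bash
python3 -m crank '{"plan":[[[0.0003,-0.0005,-0.0005],[0,0,0],1],[[0.0004,-0.001,-0.0005],[0,0,0],1],[[0.0004,-0.001,-0.0005],[0,0,0],1]]}' | sed -n '2p;4p'
```

```text
eef_pos: [0.4712, -0.0166, 0.1002]
wrist_force: [0.7, 2.3, 2.5]
```

```bash
python3 -m crank '{"plan":[[[0,-0.0005,0],[0,0,0],1],[[0,-0.001,0],[0,0,0],1],[[0,-0.001,0],[0,0,0],1]]}' | sed -n '2p;4p'
```

```text
eef_pos: [0.4705, -0.0167, 0.1002]
wrist_force: [1.7, 2.9, 1.6]
```

```bash
python3 -m crank '{"plan":[[[0,-0.0005,0],[0,0,0],1],[[0,-0.0005,0],[0,0,0],1]]}' | sed -n '2p;4p'
```

```text
eef_pos: [0.47, -0.0168, 0.1002]
wrist_force: [2.0, 2.4, 2.4]
```

```bash
python3 -m crank '{"plan":[[[0,-0.0005,0],[0,0,0],1],[[0,-0.0005,0],[0,0,0],1]]}' | sed -n '2p;4p'
```

```text
eef_pos: [0.4698, -0.0168, 0.1002]
wrist_force: [2.3, 3.4, -0.2]
```

```bash
python3 -m crank '{"plan":[[[0,-0.0005,0],[0,0,0],1],[[0,-0.0005,0],[0,0,0],1]]}' | sed -n '2p;4p'
```

```text
eef_pos: [0.4698, -0.0168, 0.1002]
wrist_force: [5.1, 2.4, -2.5]
```

```bash
python3 -m crank '{"plan":[[[0,-0.0005,0],[0,0,0],1],[[0,-0.0005,0],[0,0,0],1]]}' | sed -n '2p;4p'
```

```text
eef_pos: [0.4698, -0.0168, 0.1002]
wrist_force: [5.4, 2.8, -3.3]
```

The stop is reached: the position holds at 0.4698, which is 110 mm of travel, while the force rises. I relax slightly, let go and rise.

```bash
python3 -m crank '{"plan":[[[0,0.0004,0],[0,0,0],1],[[0,0.0004,0],[0,0,0],0.9],[[0,0.0004,0],[0,0,0],0.7],[[0,0.0004,0],[0,0,0],0.5],[[0,0.0004,0],[0,0,0],0.4],[[0,0.0004,0],[0,0,0],0.4],[[0,0,-0.02],[0,0,0],0.4],[[0,0,-0.06],[0,0,0],0.4],[[0,0,-0.11],[0,0,0],0.4],[[0,0,-0.15],[0,0,0],0.4],[[0,0,-0.2],[0,0,0],0.4],[[0,0,-0.2],[0,0,0],0.4],[[0,0,-0.2],[0,0,0],0.4]]}'; python3 - <<'E'
from h import *
m=camera_model("wrist");p,d=read_camera("wrist")
v,u=np.mgrid[:384,:512];a=np.stack([(u-m["cx"])/m["fx"],(v-m["cy"])/m["fy"]],-1);r=np.linalg.norm(a,axis=-1)+1e-9
D=np.dstack([a/r[...,None]*np.sin(r)[...,None],np.cos(r)]);P=D/D[...,2:]*d[...,None]
W=R.from_quat(m["attitude"]).apply(P.reshape(-1,3))+m["xyz"]
k=W[(np.hypot(W[:,0]-.647,W[:,1]+.078)<.01)&(d.ravel()>0)];print("knob top",np.percentile(k[:,2],[20,50,80]),len(k))
b=W[(np.hypot(W[:,0]-.47,W[:,1]+.017)<.05)&(W[:,2]>.117)&(W[:,2]<.14)];print("bar",cv2.minAreaRect((b[:,:2]*1e3).astype(np.float32)))
q,_=read_camera("top");cv2.imwrite("pics/end.png",np.hstack([p[:,:,::-1],q[:,:,::-1]])[:, ::1] if 0 else cv2.resize(np.hstack([p[:,:,::-1],q[:,:,::-1]]),(800,300),interpolation=cv2.INTER_AREA))
E
```

```text
t: 27.85
eef_pos: [0.468, -0.017, 0.2996]
tcp_rot: [0.644, 0.765, -0.0, -0.001]
wrist_force: [-0.2, 0.2, -0.3]
gripper_width: 0.051
grip_force: 0.0
knob top [0.0838738  0.12197641 0.1225111 ] 196
bar ((470.19378662109375, -15.817680358886719), (14.839583396911621, 69.1112060546875), 9.617668151855469)
```

View pics/end.png

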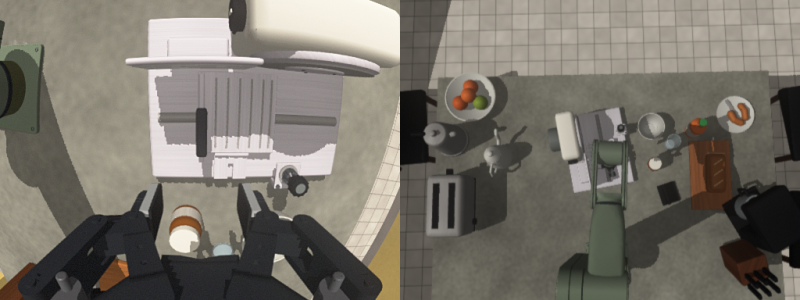

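The final view shows the bar at the loading end, wrist pixel (202,132), 110 mm from where it started. The knob at (297,185) is still up (top 0.122), and the breakfast things haven't moved.

```bash
python3 -c "
from workcell import job_done
print(job_done())"
```

```text
the job is handed in; nothing more can be done
None
```

The lock knob is parked in its rest notch, about 13 mm up, and the carriage is drawn back 110 mm to its loading-end stop and let go. The breakfast things look untouched, and the job was handed in at about 28 s.

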